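Check the frame warmer with the contact probe

ROBOT

A 6-joint arm with a two-finger parallel gripper is mounted at the origin on the work surface. World frame = base frame: x ahead of the robot, y to its left, z up, the work surface at z = 0. Lengths are in m, angles in rad, forces in N, time in s.
With the tool pointing down it reaches from about 0.25 to 0.775 m from the base axis. Payload 4 kg.
Tool frame: the origin (TCP) lies midway between the tips of the shut fingers; the grasp point (between the pads) lies 19 mm behind it; y points along the fingers, x is the direction in which the jaws open and shut, and the axes are right-handed (so a half turn about y gives the same grasp; the last joint's range is limited). The gripper opens to 94 mm and grips with 3 to 60 N. Pads are 16 mm wide; open, the fingers measure 119 mm over their backs; the gripper's body (75 mm by 177 mm) begins 78 mm behind the grasp point.
Start: joints at [-1.267, 0.087, 1.371, -0, 1.684, -0.103], TCP at [0.218, -0.505, 0.206] pointing down, gripper open.
Joint ranges: [-3.1, 3.1], [-0.76, 2.03], [0.27, 2.55], [-1.08, 4.22], [0.17, 2.65], [-2.57, 2.57]. Speed limits (rad/s): [2.79, 2.79, 3.14, 3.14, 3.14, 3.14].

INTERFACE

Orientations are given as [roll, pitch, yaw] about the fixed x, y, z axes, in that order (R = Rz(yaw) Ry(pitch) Rx(roll)).
In Python, from bench import robot gives the robot as it stands.
- The arm moves only by the shell command python3 -m creep 'ROWS'. ROWS is JSON, a list of rows, each a list of 7 numbers: the shift along the tool's x, y, z in mm, then the turn, a rotation vector about the tool's x, y, z in degrees, then the closure in counts, from 0 (fully open) to 255 (shut). A call has 1 to 5 rows; each row is the pose to reach, as a shift and turn from the pose commanded when the call began, along the tool's axes at that moment; what a row does not reach only later rows make up. A row lasts 1/8 s, in which the tool goes at most 62.5 mm and 10.7 degrees, less where a joint would pass 70% of its speed; a pose out of reach is approached as far as the arm can. A call with a gripper value outside its range is refused whole. The fingers move at their own pace and stop on an object; the grip force is fixed at half the most. Time passes only in rows, so rows that repeat a pose let the fingers close. It gives the time, the measured TCP pose, the force and the opening at its end, in the units of the state.
- robot.get_obs(): the state, without advancing time (a new reading comes with each control period).
- robot.snapshot(name): name is "scene" or "top" or "wrist"; returns a dict with "color" (384x512x3 uint8, blue, green, red), "fx", "fy", "cx", "cy" (pixels), "world_from_camera" (4x4, takes a point from camera to world coordinates); the wrist camera has in their place "mount" (4x4, takes a point from camera to tool coordinates, whose origin is the TCP and whose axes are the tool frame's). Camera axes: x right, y down, z forward; pixel columns grow to the right and rows downward; lengths in m; the calibration is good to about 2 mm. A picture is of the moment at which its call begins: read the wrist's pose just before it. There is no depth.
- robot.close_job(): hands the job in, once; it reports no verdict.
Trained networks look in the newest picture that a camera, given by its name, has taken for a name from the list of things; names that differ only in an ending like _2 or _b are one class to them, and where a whole thing is asked for, a point or a joint stands for the part that bears it (a point fixed in the world has none). Each returns a list of dicts, best first, with "p" (0 to 1); they miss things now and then, are a little off and sometimes report something else, mostly with a low value. They report only what shows in the picture. A call takes as long as a camera call. They do not tell look-alikes from the thing itself.
- robot.spot_in(name, camera): "point" ([x, y, z] in m, in world coordinates, good to about 4 mm: the middle of the surface that is visible of it).
- robot.landmark_of(name, camera): "point" ([x, y, z] in m, in world coordinates, good to about 4 mm: a listed point, or the origin of a listed thing).
The state is a dict: "time": time; "joint_positions": joint angles; "qvel": joint speeds; "joint_torque": joint torques, N m; "tool_pos": TCP position; "ee_rot": TCP orientation; "wrist_force": force on the tool from outside, world axes, zero at the start; "wrist_torque": the same for the moment, N m; "width": finger opening in m.
Only numpy, scipy, OpenCV 4.12 (cv2) and the standard library are available. Lean on these libraries where they do the work, as an engineer would, in place of code of your own. Each camera call takes 0.05 s, during which the arm holds its last target.

TASK

Fold the warmer's three draught guards (left, right and far side) fully upright round its plate. Then draw the contact probe out of its wooden stand and hold it upright with its tip inside the ring marked on the plate, pressing gently so that the sprung tip is pushed about half way in, never hard. Finish while still holding the probe there, and leave the tray, spectacle frame, plier and bottle alone.

Things in the scene. Friction and masses are not known exactly. Their poses are not given: they have to be found in the camera images.
- warmer: small white frame warmer, fixed, 134 (x) x 144 (y) mm, aluminium plate on top 65 mm up; origin at the centre of its underside, z up, black toggle on its -x face. Three grey draught guards are hinged 68 mm up: left hinge line at y = +68 mm, right at y = -68 mm (both along x, centred at x = 0), far at x = +63 mm (along y, centred at y = 0). The -x side is open
- guard_left (a joint): angle of the left guard (+y side): 0 = lying flat outwards, 1.571 = upright, at its stop. Grey 3 mm sheet, 50 mm from hinge to free edge, 104 mm long, a 6 mm thick round bead along the free edge. Starts partly raised; the hinge is stiff (0.04 N m, about 1 N at the edge), the guard stays where it is left
- guard_right (a joint): the same for the right guard (-y side), 104 mm long
- guard_far (a joint): the same for the far guard (+x side), 116 mm long
- guard_left_edge (a point): middle of the left guard's free edge (axis of the bead), 50 mm from its hinge line
- guard_right_edge (a point): middle of the right guard's free edge
- guard_far_edge (a point): middle of the far guard's free edge
- spot (a point): centre of the black ring (20 mm across) marked on the plate, at the plate's surface, 15 mm towards +x and 20 mm towards -y from the middle in the warmer's frame
- stand: wooden block 60 x 60 x 85 mm high, fixed, with a 13 mm square hole down through it in which the probe stands; origin at the centre of its underside; it may be on either side of the warmer
- probe: contact probe upright in the stand, about 90 g. Origin at the underside of its collar, which rests on the stand's top; z up along the probe. Collar 28 mm across, z 0 to 6 mm; black grip 20 (x) by 16 (y) mm, z 6 to 100 mm; steel shaft 8 mm across below the collar; brass sprung tip 6 mm across, down to z = -68 mm. Lift by over 70 mm to clear the stand
- probe_point (a point): end of the probe's sprung tip, 68 mm below the probe's origin when the tip is out
- probe_tip (a joint): how far the sprung tip is pushed into the probe: 0 = fully out, 0.010 m = fully in. Spring: 0.4 N at the start of the travel, 4.4 N at its end
- tray: grey slate tray 170 x 190 x 16 mm, loose, on the other side of the warmer from the stand; leave alone
- frame: purple cat-eye spectacle frame lying in the tray, about 140 mm wide and 6 mm thick; leave alone
- plier: steel pad-arm plier, 145 mm long, 10 mm thick, lying beyond the warmer; leave alone
- bottle: empty glass stopper bottle, 56 mm across, 114 mm tall, standing beyond the warmer; leave alone
There are look-alikes about, which are no part of the job. There is more than one size of the probe; the one meant has the size given above.

How it is judged:
By the outcome, as a careful person would: the job done as asked, in the order asked, and still so for the second after the job is handed in, while the arm keeps its last pose, push and grip.
It also fails if it takes over 72 s, if anything falls off the work surface, if the arm or the gripper's body presses on something with over 40 N, if the wrist force passes 120 N, or if a joint passes its speed limit or range.

## Working session

There is one attempt and no reset: what is moved stays moved. The work goes in short steps, Python scripts to look and compute and a shell command to move; the robot and the scene stay as the last step left them, time stands still between calls to the robot, and variables do not carry over. Pictures are saved under pics/ and viewed, and the job is handed in when it is done.

```bash
ls; mkdir -p pics; python3 - <<'E'
from bench import robot
import cv2
o=robot.get_obs()
print({k:o[k] for k in('time','tool_pos','ee_rot','width','wrist_force')})
for c in('scene','top','wrist'):
    s=robot.snapshot(c); cv2.imwrite(f'pics/{c}0.png',s['color'])
    print(c,s['fx'],s['cx'],s['cy'],s.get('world_from_camera',s.get('mount')))
    for n in('warmer','guard_left_edge','guard_right_edge','guard_far_edge','spot','stand','probe','probe_point','tray','bottle','plier'):
        for d in robot.landmark_of(n,c): print(c,n,round(d['p'],2),[round(float(x),3) for x in d['point']])
E
```

```text
pics
{'time': 0.0, 'tool_pos': array([ 0.21742147, -0.50460274,  0.2043296 ]), 'ee_rot': array([-1.57063569,  0.00218892, -1.16403457]), 'width': 0.09409723496556269, 'wrist_force': array([-0.03126798, -0.01230902, -0.21072885])}
scene 435.69875978022213 249.45168609184725 188.6022602648047 [[ 0.39828672  0.51225894 -0.76089321  1.47534525]
 [ 0.91724237 -0.22770812  0.32682633 -0.43735101]
 [-0.00584185 -0.82809407 -0.56055872  0.77597548]
 [ 0.          0.          0.          1.        ]]
scene warmer 0.9 [0.554, 0.041, 0.003]
scene guard_left_edge 0.8 [0.574, 0.149, 0.092]
scene guard_left_edge 0.71 [0.72, -0.204, -0.0]
scene guard_right_edge 0.86 [0.536, -0.066, 0.101]
scene guard_far_edge 0.42 [0.657, 0.019, 0.096]
scene spot 0.82 [0.56, 0.017, 0.064]
scene stand 0.61 [0.464, -0.368, 0.004]
scene probe 0.74 [0.372, -0.368, 0.094]
scene probe 0.69 [0.463, -0.37, 0.089]
scene tray 0.74 [0.466, 0.323, -0.001]
scene bottle 0.68 [0.691, 0.213, -0.003]
scene plier 0.8 [0.72, -0.205, -0.001]
top 473.35361162272056 266.1750426618559 192.7576595702457 [[ 4.28045888e-03 -9.83236499e-01  
[... 653 characters left out ...]

top probe 0.4 [0.539, -0.427, 0.05]
top tray 0.64 [0.462, 0.325, -0.003]
top tray 0.61 [0.715, -0.206, 0.003]
top tray 0.39 [0.456, 0.33, 0.005]
top bottle 0.67 [0.457, 0.332, 0.005]
top bottle 0.58 [0.684, 0.21, 0.002]
top bottle 0.17 [0.466, -0.371, 0.082]
top plier 0.88 [0.717, -0.202, -0.0]
top plier 0.58 [0.551, 0.043, -0.001]
top plier 0.48 [0.572, 0.149, 0.093]
wrist 319.757943700561 251.6729366060761 188.60220850061125 [[ 9.99998309e-01  1.53724748e-03 -1.00980431e-03  8.64001679e-04]
 [ 1.37208990e-03 -2.57890673e-01  9.66173131e-01 -1.78683385e-01]
 [ 1.22482809e-03 -9.66172882e-01 -2.57892346e-01  7.63952721e-02]
 [ 0.00000000e+00  0.00000000e+00  0.00000000e+00  1.00000000e+00]]
```

View pics/scene0.png

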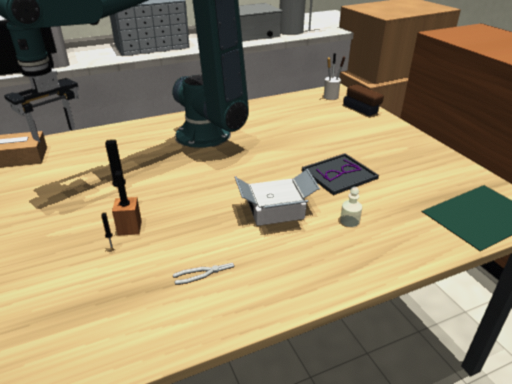

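View pics/top0.png

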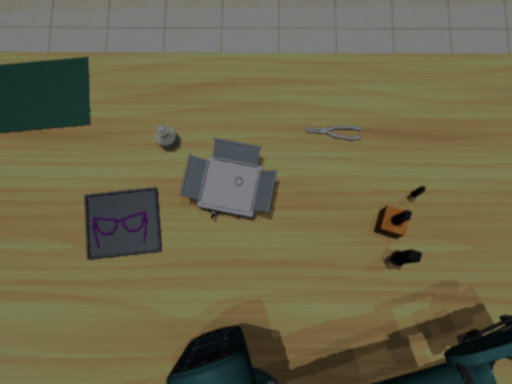

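View pics/wrist0.png

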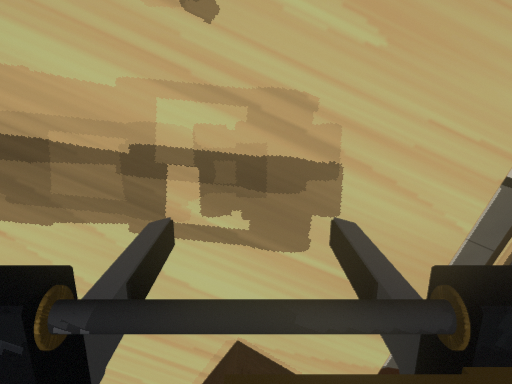

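```bash
python3 - <<'E'
import cv2,numpy as np
a=cv2.imread('pics/scene0.png')[120:260,60:180]; b=cv2.imread('pics/top0.png')[170:280,360:450]
c=cv2.imread('pics/top0.png')[130:225,170:285]
r=lambda i,h:cv2.resize(i,None,fx=h/i.shape[0],fy=h/i.shape[0],interpolation=cv2.INTER_CUBIC)
cv2.imwrite('pics/crop0.png',np.hstack([r(a,480*.8),r(b,480*.8)]));
d=cv2.imread('pics/scene0.png')[160:235,220:330]
cv2.imwrite('pics/crop1.png',np.hstack([r(c,320),r(d,320)])[:, :800])
E
```

```text
(no output)
```

View pics/crop0.png

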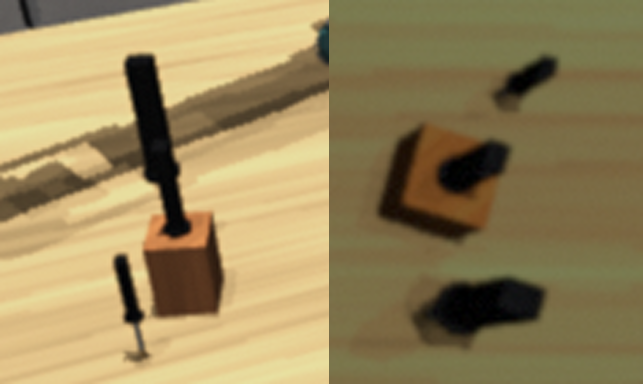

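View pics/crop1.png

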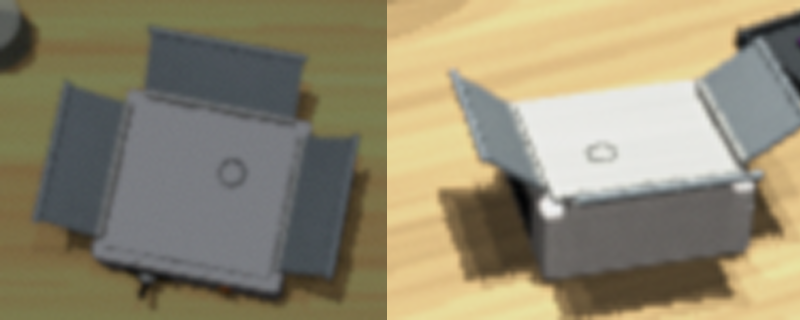

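```bash
cat > h.py <<'E'
import numpy as np, cv2
from scipy.spatial.transform import Rotation as Ro
from bench import robot
def R(o): return Ro.from_euler('xyz',o['ee_rot']).as_matrix()
def st():
    o=robot.get_obs(); print('t',round(o['time'],2),'tcp',np.round(np.array(o['tool_pos'])*1000,1),'rot',np.round(np.degrees(o['ee_rot']),2),'q',np.round(o['joint_positions'],2),'F',np.round(o['wrist_force'],1),'w',round(o['width']*1000,1)); return o
def go(p,yaw,o=None):
    "shift mm, turn deg in tool axes to reach world p (m), tool down with yaw deg"
    o=o or robot.get_obs(); r=R(o)
    d=r.T@(np.array(p)-o['tool_pos'])*1000
    Rt=(Ro.from_euler('z',yaw,degrees=True)*Ro.from_euler('x',-90,degrees=True)).as_matrix()
    t=np.degrees(Ro.from_matrix(r.T@Rt).as_rotvec())
    print('go',np.round(d,1),np.round(t,2))
def pic(c,f):
    o=robot.get_obs(); s=robot.snapshot(c); cv2.imwrite(f'pics/{f}.png',s['color'])
    if 'mount' in s:
        T=np.eye(4);T[:3,:3]=R(o);T[:3,3]=o['tool_pos']; s['world_from_camera']=T@s['mount']
    return s
def proj(s,p):
    W=s['world_from_camera']; c=W[:3,:3].T@(np.array(p)-W[:3,3]); return np.array([s['cx']+s['fx']*c[0]/c[2],s['cy']+s['fy']*c[1]/c[2]])
def ray(s,u,v):
    W=s['world_from_camera']; d=W[:3,:3]@np.array([(u-s['cx'])/s['fx'],(v-s['cy'])/s['fy'],1]); return W[:3,3],d
def at(s,u,v,z):
    a,d=ray(s,u,v); return a+d*(z-a[2])/d[2]
def tri(l):
    A=np.zeros((3,3));b=np.zeros(3)
    for s,u,v in l:
        a,d=ray(s,u,v); d=d/np.linalg.norm(d); P=np.eye(3)-np.outer(d,d); A+=P;b+=P@a
    return np.linalg.solve(A,b)
E
python3 - <<'E'
from h import *
st()
yw=np.array([.18,.983,0])
go(np.array([.5355,-.065,.25])-yw*.07,-10.5)
E
```

```text
t 1.8 tcp [ 217.6 -505.1  205.5] rot [-90.    -0.   -66.69] q [-1.27  0.09  1.37 -0.    1.68 -0.1 ] F [ 0.5 -0.3 -0.6] w 94.0
go [-220.2  -44.5  427.3] [  0.   -56.19   0.  ]
```

```bash
python3 -m creep '[[0,-60,0,0,0,0,128],[0,-120,40,0,-5,0,255],[-30,-120,100,0,-15,0,255],[-60,-120,160,0,-25,0,255],[-90,-110,220,0,-35,0,255]]'; python3 -c "
from h import *
st();yw=np.array([.18,.983,0]);go(np.array([.5355,-.065,.25])-yw*.07,-10.5)"
```

```text
time: 2.42
tool_pos: [0.3728, -0.3491, 0.3189]
ee_rot: [-1.572, -0.003, -0.548]
wrist_force: [0.7, -0.0, 0.2]
width: 0.0476
t 2.42 tcp [ 372.8 -349.1  318.9] rot [-90.04  -0.16 -31.39] q [-0.86  0.    1.24  0.    1.9  -0.32] F [ 0.7 -0.   0.2] w 47.6
go [ 15.8  68.7 262. ] [  0.07 -20.89   0.15]
```

```bash
python3 -m creep '[[4,0,62,0,-10,0,255],[8,0,124,0,-20,0,255],[12,30,186,0,-20.9,0,255],[16,65,248,0,-20.9,0,255],[16,69,262,0,-20.9,0,255]]'; python3 - <<'E'
from h import *
o=st()
s=pic('wrist','w1')
for n in('warmer','guard_left_edge','guard_right_edge','guard_far_edge','spot'):
    for d in robot.landmark_of(n,'wrist'):
        p=np.array(d['point']); print(n,round(d['p'],2),np.round(p,4),np.round(proj(s,p)))
E
```

```text
time: 3.05
tool_pos: [0.5231, -0.1329, 0.2463]
ee_rot: [-1.57, 0.004, -0.185]
wrist_force: [-0.1, -0.5, 0.2]
width: 0.0007
t 3.05 tcp [ 523.1 -132.9  246.3] rot [-89.94   0.2  -10.62] q [-0.35  0.06  1.32  0.    1.77 -0.17] F [-0.1 -0.5  0.2] w 0.7
warmer 0.93 [ 0.5526  0.0431 -0.0018] [248.  15.]
guard_right_edge 0.71 [0.5548 0.0459 0.0012] [250.  12.]
guard_right_edge 0.56 [ 0.5338 -0.0642  0.0987] [248. 110.]
spot 0.94 [0.5664 0.0184 0.0673] [265.  21.]
```

View pics/w1.png

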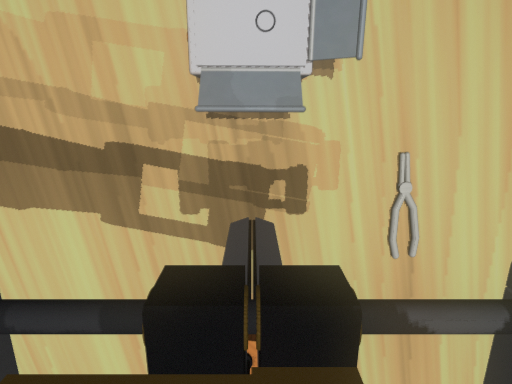

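```bash
python3 -m creep '[[0,60,0,0,0,0,255],[0,120,0,0,0,0,255],[0,162,20,0,0,0,255],[0,162,50,0,0,0,255],[0,162,70,0,0,0,255]]';python3 -m creep '[[0,0,8,0,0,0,255],[0,0,15,0,0,0,255],[0,0,20,0,0,0,255],[0,0,24,0,0,0,255],[0,0,24,0,0,0,255]]';python3 -c "
from h import *
o=st();d=np.array(o['tool_pos'])-[.553,.043,0];print(d@[.18,.983,0])"
```

```text
time: 3.98
tool_pos: [0.5353, -0.0723, 0.0889]
ee_rot: [-1.582, -0.001, -0.19]
wrist_force: [-7.2, -16.3, 15.2]
width: 0.0007
time: 4.6
tool_pos: [0.5402, -0.0428, 0.0864]
ee_rot: [-1.57, 0.001, -0.188]
wrist_force: [-1.1, -0.1, 0.6]
width: 0.0006
t 4.6 tcp [540.2 -42.8  86.4] rot [-8.996e+01  5.000e-02 -1.077e+01] q [-0.18  0.12  1.57  0.    1.45  0.  ] F [-1.1 -0.1  0.6] w 0.6
-0.08665547322879906
```

```bash
python3 -m creep '[[0,0,2,0,0,0,255],[0,0,4,0,0,0,255],[0,0,6,0,0,0,255],[0,0,6,0,0,0,255]]';python3 -c "
from h import *
o=st();d=np.array(o['tool_pos'])-[.553,.043,0];print(d@[.18,.983,0])
pic('wrist','w2')"
```

```text
time: 5.1
tool_pos: [0.5411, -0.0386, 0.0867]
ee_rot: [-1.573, 0.001, -0.189]
wrist_force: [-2.4, -5.7, 0.5]
width: 0.0005
t 5.1 tcp [541.1 -38.6  86.7] rot [-9.014e+01  4.000e-02 -1.081e+01] q [-0.17  0.13  1.57 -0.    1.45  0.01] F [-2.4 -5.7  0.5] w 0.5
-0.08231953651734614
```

View pics/w2.png

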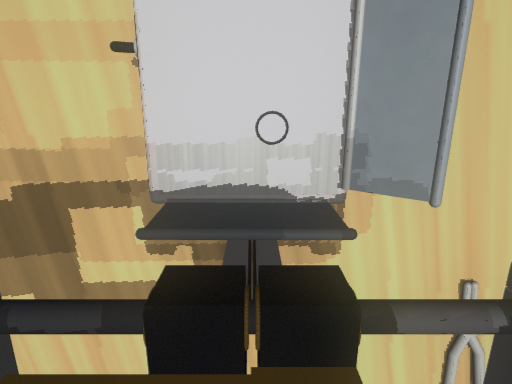

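```bash
python3 -m creep '[[0,0,2,0,0,0,255],[0,0,2,0,0,0,255]]';python3 -c "
from h import *
st();s=robot.snapshot('top')
for c in ('scene','top'):
    s=pic(c,c+'2')
    print(robot.landmark_of('guard_right_edge',c)[:2])"
```

```text
time: 5.4
tool_pos: [0.5411, -0.0384, 0.0867]
ee_rot: [-1.577, 0.001, -0.189]
wrist_force: [-3.5, -9.1, 0.1]
width: 0.0004
t 5.4 tcp [541.1 -38.4  86.7] rot [-9.034e+01  5.000e-02 -1.086e+01] q [-0.17  0.13  1.57 -0.01  1.45  0.02] F [-3.5 -9.1  0.1] w 0.4
[{'point': [0.5437, -0.0271, 0.1155], 'p': 0.68}]
[]
```

```bash
python3 -m creep '[[0,-5,-15,0,0,0,255],[0,-60,-25,0,0,0,255],[50,-105,-10,0,0,0,255],[100,-105,20,0,0,0,255],[150,-105,60,0,0,0,255]]';python3 -c "
from h import *
st();s=robot.snapshot('top')
x=np.array([.983,-.184,0])
go(np.array([.657,.0185,.084])+x*.038,-10.7)
s=pic('wrist','w3')
for n in ('guard_far_edge','spot','warmer'):
  for d in robot.landmark_of(n,'wrist'): print(n,d,proj(s,d['point']))"
```

```text
time: 6.28
tool_pos: [0.7011, -0.0057, 0.1942]
ee_rot: [-1.569, -0.004, -0.19]
wrist_force: [0.3, -0.3, -0.2]
width: 0.0001
t 6.28 tcp [701.1  -5.7 194.2] rot [-89.88  -0.25 -10.87] q [-0.09  0.43  0.97  0.    1.73  0.1 ] F [ 0.3 -0.3 -0.2] w 0.1
go [-14.  103.4   9. ] [-0.35  0.14  0.06]
guard_far_edge {'point': [0.6532, 0.0217, 0.0989], 'p': 0.92} [184.23698796 180.02579718]
spot {'point': [0.5647, 0.0178, 0.0645], 'p': 0.93} [104.22430717 192.00632755]
warmer {'point': [0.5542, 0.0424, 0.0036], 'p': 0.96} [112.74879748 159.32623409]
```

View pics/w3.png

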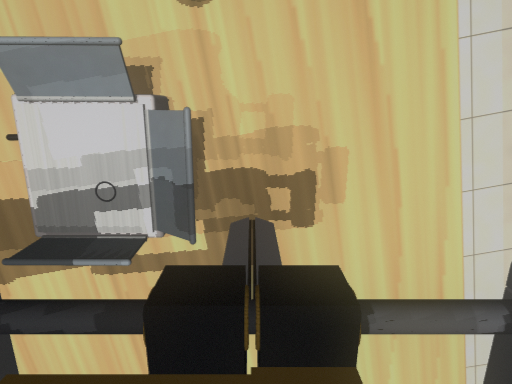

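```bash
python3 -m creep '[[0,55,11,0,0,0,255],[0,110,11,0,0,0,255],[-20,112,11,0,0,0,255],[-35,112,11,0,0,0,255],[-45,112,11,0,0,0,255]]';python3 -m creep '[[-8,0,0,0,0,0,255],[-15,0,0,0,0,0,255],[-20,0,0,0,0,0,255],[-24,0,0,0,0,0,255],[-24,0,0,0,0,0,255]]';python3 -c "
from h import *
o=st();d=np.array(o['tool_pos'])-[.5535,.0425,0];print(d@[.983,-.184,0])"
```

```text
time: 7.15
tool_pos: [0.6618, 0.0112, 0.0872]
ee_rot: [-1.569, -0.021, -0.19]
wrist_force: [8.2, -2.5, 6.7]
width: 0.0004
time: 7.78
tool_pos: [0.6317, 0.0183, 0.0789]
ee_rot: [-1.571, 0.002, -0.188]
wrist_force: [0.8, 0.3, 0.6]
width: 0.0005
t 7.78 tcp [631.7  18.3  78.9] rot [-90.01   0.14 -10.78] q [-0.06  0.32  1.34  0.    1.48  0.13] F [0.8 0.3 0.6] w 0.5
0.081377464280631
```

```bash
python3 -m creep '[[-2,0,0,0,0,0,255],[-4,0,0,0,0,0,255],[-6,0,0,0,0,0,255],[-6,0,0,0,0,0,255]]';python3 -c "
from h import *
o=st();d=np.array(o['tool_pos'])-[.5535,.0425,0];print(d@[.983,-.184,0])
pic('wrist','w4')"
```

```text
time: 8.28
tool_pos: [0.6291, 0.0188, 0.0794]
ee_rot: [-1.571, -0.005, -0.189]
wrist_force: [6.6, -0.6, -5.3]
width: 0.0003
t 8.28 tcp [629.1  18.8  79.4] rot [-89.99  -0.3  -10.81] q [-0.06  0.31  1.36 -0.    1.47  0.13] F [ 6.6 -0.6 -5.3] w 0.3
0.07872218002601777
```

View pics/w4.png

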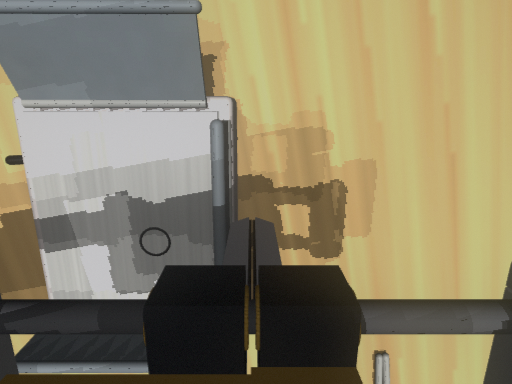

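```bash
python3 -m creep '[[-2,0,0,0,0,0,255],[-3,0,0,0,0,0,255],[-3,0,0,0,0,0,255]]'
```

```text
time: 8.7
tool_pos: [0.6291, 0.0188, 0.0796]
ee_rot: [-1.57, -0.012, -0.189]
wrist_force: [13.6, -1.7, -8.4]
width: 0.0001
```

```bash
python3 -m creep '[[20,-5,0,0,0,0,255],[30,-62,0,0,0,0,255],[20,-110,40,0,0,0,255],[-10,-110,100,0,0,0,255],[-30,-110,160,0,0,0,255]]';python3 -c "
from h import *
st();y=np.array([.186,.983,0])
s=pic('wrist','w5')
for n in ('guard_left_edge','warmer'):
  for d in robot.landmark_of(n,'wrist'): print(n,d,proj(s,d['point']))
go(np.array([.573,.149,.084])+y*.04,-10.8)"
```

```text
time: 9.32
tool_pos: [0.625, 0.178, 0.1913]
ee_rot: [-1.57, -0.001, -0.19]
wrist_force: [1.5, -0.7, -0.6]
width: 0.0002
t 9.32 tcp [625.  178.  191.3] rot [-89.96  -0.09 -10.87] q [0.19 0.31 1.13 0.   1.69 0.38] F [ 1.5 -0.7 -0.6] w 0.2
guard_left_edge {'point': [0.5781, 0.1548, 0.0934], 'p': 0.69} [204.51261798 223.41507044]
go [-44.3 105.7   0.3] [ 0.01  0.31 -0.06]
```

```bash
python3 -m creep '[[-45,0,5,0,0,0,255],[-45,55,5,0,0,0,255],[-45,108,5,0,0,0,255],[-45,108,-10,0,0,0,255]]'; python3 -c "
from h import *
o=st();d=np.array(o['tool_pos'])-[.5535,.0425,0];print(d@[.186,.983,0],d@[.983,-.184,0])
pic('wrist','w6')"
```

```text
time: 9.98
tool_pos: [0.5752, 0.1733, 0.0761]
ee_rot: [-1.576, 0.011, -0.188]
wrist_force: [-0.6, -0.8, 0.2]
width: 0.0006
t 9.97 tcp [575.2 173.3  76.1] rot [-90.31   0.65 -10.8 ] q [ 0.2   0.27  1.42 -0.    1.46  0.39] F [-0.6 -0.8  0.2] w 0.6
0.1325652960815456 -0.0027703790329066886
```

View pics/w6.png

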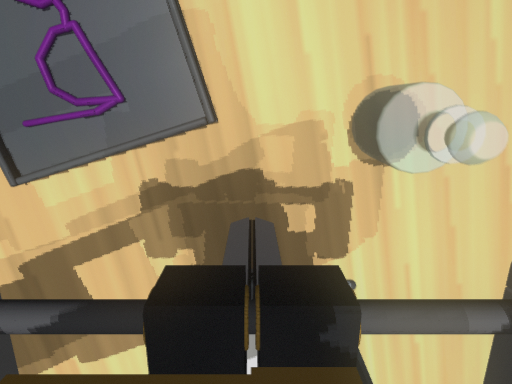

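```bash
python3 -m creep '[[0,0,-12,0,0,0,255],[0,0,-24,0,0,0,255],[0,0,-34,0,0,0,255],[0,0,-42,0,0,0,255],[0,0,-42,0,0,0,255]]';python3 -m creep '[[0,0,-3,0,0,0,255],[0,0,-6,0,0,0,255],[0,0,-9,0,0,0,255],[0,0,-9,0,0,0,255]]';python3 -c "
from h import *
o=st();d=np.array(o['tool_pos'])-[.5535,.0425,0];print(d@[.186,.983,0])"
```

```text
time: 10.65
tool_pos: [0.5742, 0.1343, 0.0869]
ee_rot: [-1.568, -0.009, -0.188]
wrist_force: [1.1, 1.3, 1.1]
width: 0.0006
time: 11.15
tool_pos: [0.5692, 0.1245, 0.0811]
ee_rot: [-1.572, 0.001, -0.189]
wrist_force: [-0.8, -0.4, 0.6]
width: 0.0004
t 11.15 tcp [569.2 124.5  81.1] rot [-9.007e+01  8.000e-02 -1.083e+01] q [ 0.12  0.22  1.47 -0.    1.45  0.31] F [-0.8 -0.4  0.6] w 0.4
0.08349426770774666
```

```bash
python3 -m creep '[[0,0,-3,0,0,0,255],[0,0,-6,0,0,0,255],[0,0,-9,0,0,0,255],[0,0,-9,0,0,0,255]]';python3 -m creep '[[0,0,-2,0,0,0,255],[0,0,-3,0,0,0,255],[0,0,-3,0,0,0,255]]';python3 -c "
from h import *
o=st();d=np.array(o['tool_pos'])-[.5535,.0425,0];print(d@[.186,.983,0])"
```

```text
time: 11.65
tool_pos: [0.5683, 0.1198, 0.0816]
ee_rot: [-1.564, -0.0, -0.187]
wrist_force: [2.4, 9.2, -1.6]
width: 0.0002
time: 12.02
tool_pos: [0.5683, 0.1197, 0.0817]
ee_rot: [-1.559, -0.001, -0.186]
wrist_force: [3.0, 15.4, -3.2]
width: 0.0006
t 12.03 tcp [568.3 119.7  81.7] rot [-8.932e+01 -4.000e-02 -1.065e+01] q [0.1  0.21 1.48 0.01 1.45 0.29] F [ 3.  15.4 -3.2] w 0.6
0.07864976857333125
```

```bash
python3 -m creep '[[0,-5,20,0,0,0,255],[0,-62,30,0,0,0,255],[0,-124,30,0,0,0,200],[0,-180,-10,0,0,0,100],[0,-200,-70,0,0,0,0]]';python3 -m creep '[[0,0,-40,0,0,0,0],[0,0,-100,0,0,0,0]]';python3 -c "
from h import *
st();
s=pic('wrist','w7');pic('scene','s7');pic('top','t7')
for c in ('wrist','scene','top'):
  for n in ('guard_left_edge','guard_right_edge','guard_far_edge','warmer','spot'):
    for d in robot.landmark_of(n,c)[:1]: print(c,n,round(d['p'],2),np.round(d['point'],4))
yw=np.array([-np.sin(-.187),np.cos(.187),0]);xw=np.array([yw[1],-yw[0],0]);c=np.array([.5535,.0425,.068])
for f in (c+yw*.068,c-yw*.068,c+xw*.063):print(f+[0,0,.05])
a=cv2.imread('pics/s7.png')[140:240,210:340];b=cv2.imread('pics/t7.png')[130:225,170:285]
r=lambda i:cv2.resize(i,(400,300),interpolation=3)
cv2.imwrite('pics/c7.png',np.hstack([r(a),r(b)]))"
```

```text
time: 12.65
tool_pos: [0.5564, 0.0501, 0.2841]
ee_rot: [-1.571, -0.007, -0.185]
wrist_force: [-0.5, 0.3, -0.7]
width: 0.027
time: 12.9
tool_pos: [0.5365, -0.0491, 0.2806]
ee_rot: [-1.572, -0.002, -0.187]
wrist_force: [1.6, -1.0, -1.1]
width: 0.0472
t 12.9 tcp [536.5 -49.1 280.6] rot [-90.06  -0.1  -10.71] q [-0.2   0.06  1.25 -0.    1.83 -0.01] F [ 1.6 -1.  -1.1] w 47.2
wrist guard_left_edge 0.61 [0.5665 0.1115 0.1185]
wrist guard_right_edge 0.81 [ 0.5424 -0.0241  0.1171]
wrist guard_far_edge 0.87 [0.6176 0.026  0.1195]
wrist warmer 0.74 [0.5561 0.0426 0.0032]
wrist spot 0.94 [0.5653 0.0171 0.0684]
scene guard_left_edge 0.56 [0.5653 0.1066 0.1141]
scene guard_right_edge 0.51 [ 0.5434 -0.027   0.1168]
scene guard_far_edge 0.96 [0.6146 0.0242 0.1185]
scene warmer 0.95 [0.5546 0.0422 0.0016]
scene spot 0.58 [0.5598 0.0186 0.0639]
top guard_left_edge 0.75 [0.5672 0.1043 0.1156]
top guard_far_edge 0.39 [0.614  0.0237 0.1207]
top warmer 0.92 [ 0.5478  0.0423 -0.0018]
top spot 0.81 [0.5649 0.0183 0.064 ]
[0.56614202 0.10931451 0.118     ]
[ 0.54085798 -0.02431451  0.118     ]
[0.61540168 0.03078754 0.118     ]
```

View pics/w7.png

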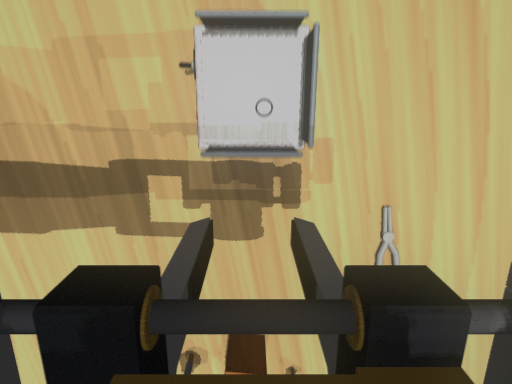

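View pics/c7.png

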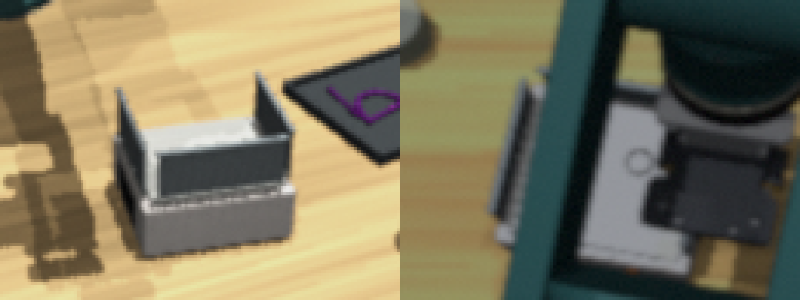

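```bash
python3 -c "
from h import *
s=pic('wrist','w7b');print(at(s,264,107,.065))
go([.43,-.49,.33],-15)"
```

```text
[0.56586088 0.01887514 0.065     ]
go [ -22.   -50.3 -454.1] [0.01 4.21 0.  ]
```

```bash
python3 -m creep '[[-2,-30,-60,0,1,0,0],[-4,-50,-122,0,2,0,0],[-8,-50,-184,0,3,0,0],[-12,-50,-246,0,4,0,0],[-16,-50,-308,0,4.2,0,0]]'; python3 -m creep '[[-2,0,-60,0,0,0,0],[-4,0,-120,0,0,0,0],[-5,0,-140,0,0,0,0],[-5,0,-140,0,0,0,0]]';python3 -c "
from h import *
st();
s=pic('wrist','w8')
for n in ('probe','stand'):
    for d in robot.landmark_of(n,'wrist'): print(n,round(d['p'],2),np.round(d['point'],4),np.round(proj(s,d['point'])))
"
```

```text
time: 14.48
tool_pos: [0.464, -0.3439, 0.3299]
ee_rot: [-1.571, -0.001, -0.262]
wrist_force: [1.1, -0.3, 0.0]
width: 0.0937
time: 14.98
tool_pos: [0.4232, -0.4767, 0.3288]
ee_rot: [-1.569, 0.001, -0.263]
wrist_force: [-0.0, 0.1, 0.2]
width: 0.0938
t 14.97 tcp [ 423.2 -476.7  328.8] rot [-8.992e+01  5.000e-02 -1.510e+01] q [-0.93  0.31  0.87  0.    1.97 -0.67] F [-0.   0.1  0.2] w 93.8
probe 0.8 [ 0.4687 -0.3705  0.0846] [264.  71.]
probe 0.73 [ 0.5373 -0.4292  0.0477] [321. 104.]
probe 0.69 [ 0.3688 -0.3632  0.0927] [184.  87.]
stand 0.82 [ 0.4598 -0.3696 -0.0021] [256.  78.]
```

View pics/w8.png

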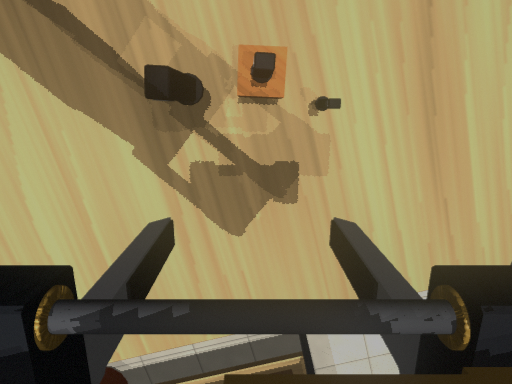

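```bash
python3 -c "
from h import *
a=cv2.imread('pics/w8.png')[35:125,135:345]
cv2.imwrite('pics/c8.png',cv2.resize(a,None,fx=3.8,fy=3.8,interpolation=cv2.INTER_CUBIC))
go([.44,-.44,.33],-15)"
```

```text
go [ 6.1  0.4 37.2] [0.   0.13 0.06]
```

View pics/c8.png

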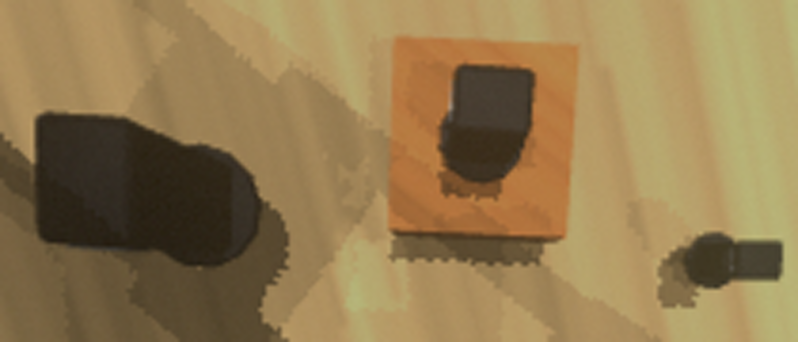

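```bash
python3 -c "
from h import *
s=pic('wrist','w8b')
print(at(s,265,60.8,.185))
# stand top centre (crop 392..576 , 40..237)
print(at(s,135+485/3.8,35+139/3.8,.085))
go([.447,-.415,.30],-17)"
```

```text
[ 0.46766469 -0.3674605   0.185     ]
[ 0.46860518 -0.36824393  0.085     ]
go [ 6.4 30.6 63. ] [0.02 2.15 0.07]
```

```bash
python3 -m creep '[[3,15,30,0,1,0,0],[6,30,63,0,2,0,0],[6,30,63,0,2,0,0]]';python3 -c "
from h import *
st();
s=pic('wrist','w9')
for n in ('probe','stand'):
    for d in robot.landmark_of(n,'wrist'): print(n,round(d['p'],2),np.round(d['point'],4),np.round(proj(s,d['point'])))
a=s['color'][60:190,120:330]
cv2.imwrite('pics/c9.png',cv2.resize(a,None,fx=3.8,fy=3.8,interpolation=cv2.INTER_CUBIC))
"
```

```text
time: 15.55
tool_pos: [0.4469, -0.4129, 0.2994]
ee_rot: [-1.57, 0.001, -0.291]
wrist_force: [-1.2, -0.6, -0.6]
width: 0.0938
t 15.55 tcp [ 446.9 -412.9  299.4] rot [-8.994e+01  5.000e-02 -1.669e+01] q [-0.84  0.22  1.03  0.    1.89 -0.55] F [-1.2 -0.6 -0.6] w 93.8
probe 0.71 [ 0.5372 -0.4281  0.0444] [317. 152.]
probe 0.6 [ 0.4687 -0.3682  0.0843] [257. 126.]
probe 0.55 [ 0.3668 -0.3626  0.0934] [175. 147.]
stand 0.98 [ 0.4609 -0.3715 -0.0016] [252. 126.]
```

View pics/c9.png

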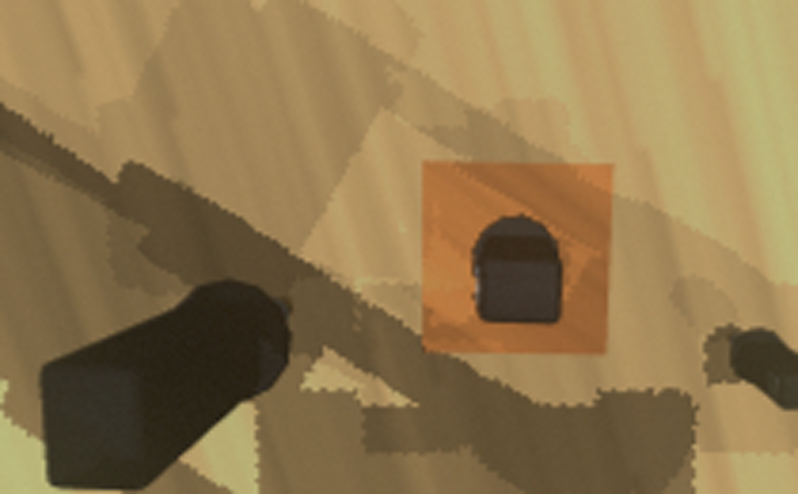

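```bash
python3 -c "
from h import *
s=pic('wrist','w9b')
p=dict(s)
W=np.eye(4);W[:3,:3]=Ro.from_euler('xyz',[-89.92,.05,-15.1],degrees=True).as_matrix();W[:3,3]=[.4232,-.4767,.3288]
p['world_from_camera']=W@s['mount']
print('top',tri([(p,265,60.8),(s,256.8,136.8)]),'at',at(s,256.8,136.8,.185))
print('standtop',tri([(p,135+485/3.8,35+139/3.8),(s,120+517/3.8,60+258/3.8)]))
print('big',tri([(p,156.6,82.4),(s,145,172)]))
go([.4675,-.3685,.117],-17)"
```

```text
top [ 0.46537222 -0.37222903  0.2058968 ] at [ 0.46549053 -0.37450542  0.185     ]
standtop [ 0.46626304 -0.3723164   0.10755673]
big [ 0.37606734 -0.36936261  0.23998565]
go [  6.2 183.7  52.8] [0.08 0.03 0.09]
```

```bash
python3 -c "
from h import *
def off(a,b,box):
    x0,y0,x1,y1=box; A=cv2.imread('pics/'+a+'.png');B=cv2.imread('pics/'+b+'.png')
    T=A[y0:y1,x0:x1]; r=cv2.matchTemplate(B,T,cv2.TM_SQDIFF_NORMED); return cv2.minMaxLoc(r)[2],(x0,y0)
print(off('w9','w9b',(225,95,290,160)),off('w8','w8b',(230,40,295,105)))
st()"
python3 -m creep '[[3,-20,40,0,0,0,0],[6,-40,90,0,0,0,0],[6,-40,90,0,0,0,0],[6,-40,90,0,0,0,0]]'
python3 -c "
from h import *
robot.snapshot('wrist');st()
s=pic('wrist','w10')
W=s['world_from_camera'];np.save('W10.npy',W)
a=s['color'][120:290,150:360]
cv2.imwrite('pics/c10.png',cv2.resize(a,None,fx=3.5,fy=3.5,interpolation=cv2.INTER_CUBIC))
"
```

```text
((224, 91), (225, 95)) ((229, 42), (230, 40))
t 15.75 tcp [ 445.9 -416.9  300.7] rot [-9.008e+01 -9.000e-02 -1.697e+01] q [-0.84  0.23  1.02 -0.    1.89 -0.55] F [-0.3  0.4 -0.1] w 94.1
time: 16.25
tool_pos: [0.4776, -0.3332, 0.3398]
ee_rot: [-1.572, -0.001, -0.297]
wrist_force: [0.5, 0.3, -1.2]
width: 0.094
t 16.3 tcp [ 477.3 -333.5  339. ] rot [-9.002e+01  5.000e-02 -1.707e+01] q [-0.71  0.18  1.01 -0.    1.96 -0.41] F [-0.7 -0.4  0.1] w 94.1
```

View pics/c10.png

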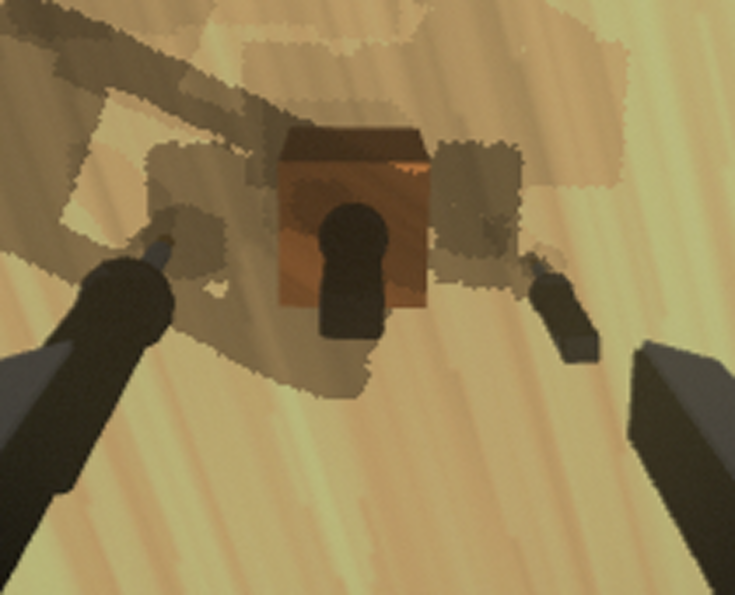

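```bash
python3 -c "
from h import *
s=robot.snapshot('wrist'); M=s['mount']
def cam(p,r):
    q=dict(s);W=np.eye(4);W[:3,:3]=Ro.from_euler('xyz',r,degrees=True).as_matrix();W[:3,3]=p;q['world_from_camera']=W@M;return q
a=cam([.4459,-.4169,.3007],[-90.08,-.09,-16.97])
b=cam([.4773,-.3335,.339],[-90.02,.05,-17.07])
print(tri([(a,255.8,132.8),(b,250.6,208.9)]),at(a,255.8,132.8,.185),at(b,250.6,208.9,.185))
print(tri([(a,255.05,123.9),(b,251.1,186.7)]),at(a,255.05,123.9,.085),at(b,251.1,186.7,.085))
go([.4655,-.3715,.215],-17)"
```

```text
[ 0.46543747 -0.37249976  0.17166463] [ 0.46551153 -0.37127675  0.185     ] [ 0.46690571 -0.36828015  0.185     ]
[ 0.46650852 -0.36993017  0.08180857] [ 0.46643323 -0.36969296  0.085     ] [ 0.46685949 -0.36917871  0.085     ]
go [  0.3 123.4 -39.8] [-0.03 -0.1  -0.11]
```

```bash
python3 -c "
from h import *
go([.4662,-.3697,.215],-17)"; python3 -m creep '[[0,20,-20,0,0,0,90],[1,60,-38,0,0,0,90],[1,110,-38,0,0,0,90],[1,123,-38,0,0,0,90],[1,123,-38,0,0,0,90]]';python3 -c "
from h import *
robot.snapshot('wrist');st()
go([.4662,-.3697,.145],-17)
s=pic('wrist','w11');b=pic('scene','s11')
a=b['color'][100:260,50:200];cv2.imwrite('pics/c11.png',np.hstack([cv2.resize(s['color'],(400,300)),cv2.resize(a,(400,427))[:300]]))"
```

```text
go [  0.5 123.4 -37.9] [-0.03 -0.1  -0.11]
time: 17.02
tool_pos: [0.4672, -0.3692, 0.2161]
ee_rot: [-1.57, 0.002, -0.297]
wrist_force: [0.6, 0.7, 1.0]
width: 0.0608
t 17.07 tcp [ 468.  -369.6  218.1] rot [-90.05  -0.1  -17.02] q [-0.76  0.19  1.23 -0.    1.72 -0.47] F [ 0.5  1.  -1.2] w 60.6
go [-1.8 73.1 -0.5] [ 0.05 -0.02  0.1 ]
```

View pics/c11.png

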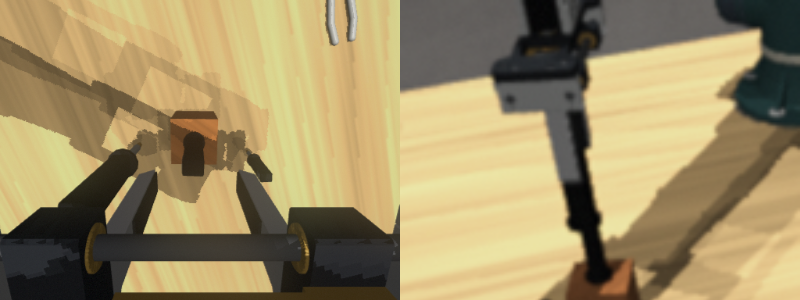

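```bash
python3 -m creep '[[-1,25,0,0,0,0,90],[-1.5,50,0,0,0,0,90],[-1.5,68,0,0,0,0,90],[-1.5,72,0,0,0,0,90],[-1.5,72,0,0,0,0,90]]';python3 -c "
from h import *
robot.snapshot('wrist');st()
pic('wrist','w12');pic('top','t12')
a=cv2.imread('pics/w12.png')[150:350,150:350];b=cv2.imread('pics/t12.png')[170:290,340:460]
cv2.imwrite('pics/c12.png',np.hstack([cv2.resize(a,(400,400)),cv2.resize(b,(400,400))]))"
```

```text
time: 17.8
tool_pos: [0.4666, -0.3688, 0.1455]
ee_rot: [-1.571, -0.001, -0.296]
wrist_force: [0.3, 0.6, 1.1]
width: 0.0606
t 17.85 tcp [ 466.8 -369.   146. ] rot [-90.06  -0.11 -16.98] q [-0.76  0.2   1.36 -0.    1.58 -0.47] F [0.1 0.3 0.4] w 61.1
```

View pics/c12.png

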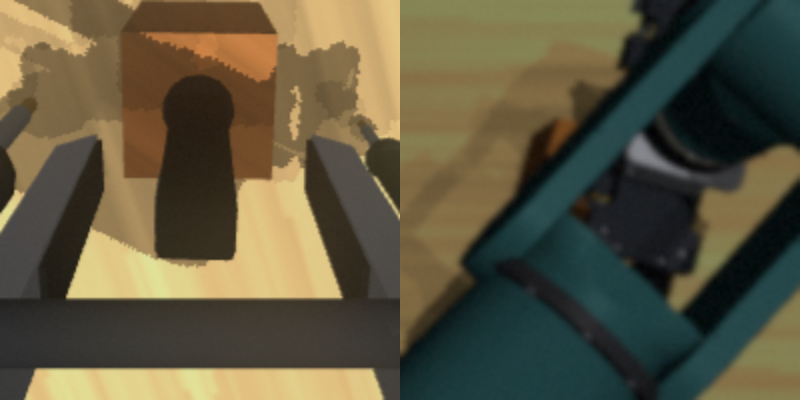

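```bash
python3 -m creep '[[-1,0,0,0,0,0,200],[-1,0,0,0,0,0,255],[-1,0,0,0,0,0,255],[-1,0,0,0,0,0,255],[-1,0,0,0,0,0,255]]';python3 -c "
from h import *
st()"
```

```text
time: 18.58
tool_pos: [0.4652, -0.3682, 0.1446]
ee_rot: [-1.571, 0.0, -0.297]
wrist_force: [-0.6, 0.2, -0.3]
width: 0.0197
t 18.57 tcp [ 465.2 -368.2  144.6] rot [-90.     0.   -16.99] q [-0.77  0.2   1.36 -0.    1.58 -0.47] F [-0.6  0.2 -0.3] w 19.7
```

```bash
python3 -m creep '[[0,-10,0,0,0,0,255],[0,-30,0,0,0,0,255],[0,-55,0,0,0,0,255],[0,-80,0,0,0,0,255],[0,-105,0,0,0,0,255]]';python3 -m creep '[[0,-20,0,0,0,0,255],[0,-40,0,0,0,0,255],[0,-40,0,0,0,0,255]]';python3 -c "
from h import *
robot.snapshot('wrist');st()
s=pic('wrist','w13');b=pic('scene','s13')
print(robot.landmark_of('probe','wrist'),robot.landmark_of('probe','scene'))
cv2.imwrite('pics/c13.png',np.hstack([cv2.resize(s['color'],(400,300)),cv2.resize(b['color'][40:260,30:270],(327,300))]))
go([.559,.018,.277],-17)"
```

```text
time: 19.2
tool_pos: [0.4652, -0.3682, 0.251]
ee_rot: [-1.571, -0.0, -0.297]
wrist_force: [1.1, -0.3, -0.9]
width: 0.02
time: 19.58
tool_pos: [0.4658, -0.3687, 0.2923]
ee_rot: [-1.573, -0.004, -0.297]
wrist_force: [0.2, 0.6, -1.4]
width: 0.0197
t 19.62 tcp [ 465.5 -368.4  290.6] rot [-90.06  -0.1  -16.99] q [-0.77  0.18  1.09 -0.    1.86 -0.47] F [ 0.5 -0.6 -2.2] w 20.1
[{'point': [0.3698, -0.363, 0.0948], 'p': 0.88}, {'point': [0.5367, -0.4268, 0.0483], 'p': 0.77}, {'point': [0.4672, -0.3707, 0.2299], 'p': 0.71}] [{'point': [0.5364, -0.4298, 0.0488], 'p': 0.73}, {'point': [0.4656, -0.3685, 0.2318], 'p': 0.67}, {'point': [0.3719, -0.3717, 0.0914], 'p': 0.67}]
go [-22.8  11.6 396.6] [-0.06  0.01 -0.12]
```

View pics/c13.png

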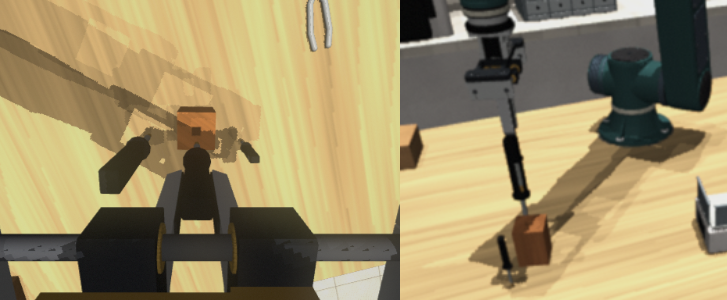

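```bash
python3 -c "
from h import *
go([.565,.0185,.29],-17)"
```

```text
go [-17.2  -1.4 398.8] [-0.06  0.01 -0.12]
```

```bash
python3 -m creep '[[-1,0,20,0,0,0,255],[-3,0,60,0,0,0,255],[-5,0,105,0,0,0,255],[-7,0,150,0,0,0,255],[-9,0,195,0,0,0,255]]';python3 -m creep '[[-2,0,45,0,0,0,255],[-4,0,90,0,0,0,255],[-6,0,135,0,0,0,255],[-8,0,170,0,0,0,255],[-8,0,195,0,0,0,255]]'; python3 -m creep '[[0,0,7,0,0,0,255],[0,0,7,0,0,0,255],[0,0,7,0,0,0,255]]';python3 -c "
from h import *
robot.snapshot('wrist');st()
go([.565,.0185,.29],-17)
for c in ('wrist','scene','top'):
  s=pic(c,c+'14')
  for n in('spot','probe','probe_point'):
   for d in robot.landmark_of(n,c): print(c,n,round(d['p'],2),np.round(d['point'],4),np.round(proj(s,d['point'])))
a=cv2.imread('pics/scene14.png')[80:240,200:340]
cv2.imwrite('pics/c14.png',np.hstack([cv2.imread('pics/wrist14.png')[:,100:412],cv2.resize(a,(336,384))]))"
```

```text
time: 20.45
tool_pos: [0.5136, -0.1763, 0.2894]
ee_rot: [-1.57, 0.0, -0.296]
wrist_force: [0.6, -0.3, -1.9]
width: 0.0199
time: 21.08
tool_pos: [0.5624, 0.0128, 0.2894]
ee_rot: [-1.57, 0.001, -0.294]
wrist_force: [0.3, -0.9, -1.3]
width: 0.0197
time: 21.45
tool_pos: [0.5647, 0.0157, 0.2896]
ee_rot: [-1.571, 0.0, -0.298]
wrist_force: [0.7, -0.6, -1.7]
width: 0.0197
t 21.5 tcp [564.8  15.5 289.7] rot [-9.002e+01 -1.000e-02 -1.707e+01] q [-0.07  0.12  1.17 -0.    1.85  0.23] F [-0.  -0.2 -1.6] w 19.6
go [-0.7 -0.3  2.9] [ 0.02 -0.07  0.01]
wrist spot 0.84 [0.5633 0.0169 0.0642] [249. 164.]
wrist probe 0.61 [0.5651 0.0135 0.2271] [251. 204.]
wrist probe 0.29 [0.5647 0.0201 0.0651] [249. 161.]
scene spot 0.84 [0.5628 0.0188 0.0652] [270. 195.]
scene probe 0.67 [ 0.5393 -0.4293  0.05  ] [109. 235.]
scene probe 0.66 [0.566  0.0122 0.2324] [270. 144.]
scene probe 0.59 [ 0.3728 -0.3687  0.0922] [119. 184.]
top spot 0.94 [0.5609 0.0198 0.0642] [238. 182.]
top probe 0.73 [ 0.365  -0.3655  0.094 ] [397. 260.]
top probe 0.65 [ 0.5386 -0.4303  0.0479] [414. 193.]
top probe_point 0.46 [ 0.4652 -0.3704 -0.0009] [387. 223.]
```

View pics/c14.png

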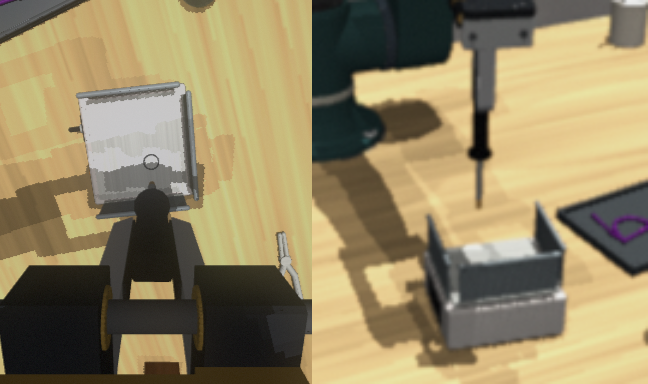

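```bash
python3 -c "
from h import *
s=pic('wrist','w15');print(at(s,251,161,.065))"; python3 -m creep '[[0,20,3,0,0,0,255],[0,45,3,0,0,0,255],[0,65,3,0,0,0,255],[0,76,3,0,0,0,255],[0,76,3,0,0,0,255]]';python3 -c "
from h import *
robot.snapshot('wrist');o=st()
for c in ('wrist','scene','top'):
  s=pic(c,c+'16')
  for n in('spot','probe_point'):
   for d in robot.landmark_of(n,c): print(c,n,round(d['p'],2),np.round(d['point'],4),np.round(proj(s,d['point'])))
  q=np.array(o['tool_pos'])-[0,0,.1276]; print('exp tip',proj(s,q),'ring',proj(s,[.5645,.0185,.065]))
a=cv2.imread('pics/scene16.png')[130:210,230:310]
b=cv2.imread('pics/wrist16.png')[100:260,170:330]
cv2.imwrite('pics/c16.png',np.hstack([cv2.resize(b,(400,400),interpolation=3),cv2.resize(a,(400,400),interpolation=3)]))"
```

```text
[0.56691005 0.02045032 0.065     ]
time: 22.78
tool_pos: [0.5655, 0.0193, 0.2128]
ee_rot: [-1.571, 0.002, -0.297]
wrist_force: [0.0, -0.2, -2.0]
width: 0.0199
t 22.82 tcp [566.   19.3 213.9] rot [-9.000e+01 -1.000e-02 -1.699e+01] q [-0.07  0.12  1.32 -0.    1.7   0.23] F [-0.1 -0.5 -0.9] w 19.9
wrist spot 0.76 [0.5661 0.0181 0.0652] [251. 179.]
wrist probe_point 0.3 [0.6165 0.0281 0.1219] [303. 166.]
exp tip [250.0631842 182.5004808] ring [249.03090431 178.7642787 ]
scene spot 0.6 [0.5617 0.0188 0.065 ] [270. 195.]
exp tip [270.98748395 189.07638056] ring [270.34896525 195.05212906]
top spot 0.79 [0.5614 0.0201 0.067 ] [238. 182.]
exp tip [237.58233728 178.22016881] ring [238.38330797 180.58185187]
```

View pics/c16.png

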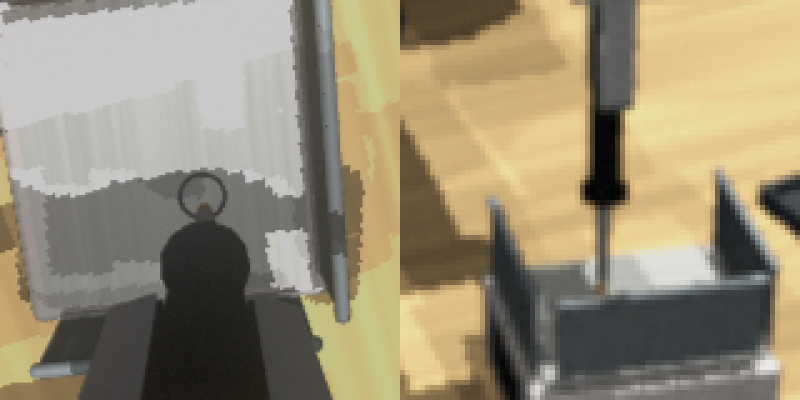

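```bash
python3 -m creep '[[-0.5,6,0,0,0,0,255],[-1,12,0,0,0,0,255],[-1,17,0,0,0,0,255],[-1,19,0,0,0,0,255],[-1,19,0,0,0,0,255]]'; python3 -m creep '[[0,0,0,0,0,0,255],[0,0,0,0,0,0,255]]'; python3 -c "
from h import *
f=[]
for i in range(6):
  o=robot.get_obs();f.append(np.r_[np.array(o['tool_pos'])*1000,o['wrist_force']]);s=robot.snapshot('wrist')
print(np.round(f,1));print(np.mean(f,0))
cv2.imwrite('pics/c17.png',cv2.resize(s['color'][120:240,190:310],(600,600),interpolation=3))"
```

```text
time: 23.9
tool_pos: [0.5648, 0.0196, 0.1943]
ee_rot: [-1.571, 0.0, -0.297]
wrist_force: [0.7, 0.4, -0.9]
width: 0.0198
time: 24.15
tool_pos: [0.5651, 0.0195, 0.1949]
ee_rot: [-1.571, -0.001, -0.297]
wrist_force: [-0.8, -0.1, 0.2]
width: 0.0198
[[ 5.651e+02  1.950e+01  1.949e+02 -8.000e-01 -1.000e-01  2.000e-01]
 [ 5.651e+02  1.960e+01  1.949e+02 -0.000e+00 -2.000e-01 -8.000e-01]
 [ 5.650e+02  1.960e+01  1.949e+02  4.000e-01 -0.000e+00 -2.000e+00]
 [ 5.650e+02  1.960e+01  1.948e+02  0.000e+00  2.000e-01 -1.700e+00]
 [ 5.650e+02  1.960e+01  1.947e+02 -0.000e+00  0.000e+00 -1.200e+00]
 [ 5.650e+02  1.960e+01  1.947e+02 -4.000e-01  3.000e-01 -1.100e+00]]
[ 5.65014079e+02  1.95649488e+01  1.94807720e+02 -1.40294539e-01
  3.84065906e-02 -1.09564299e+00]
```

View pics/c17.png

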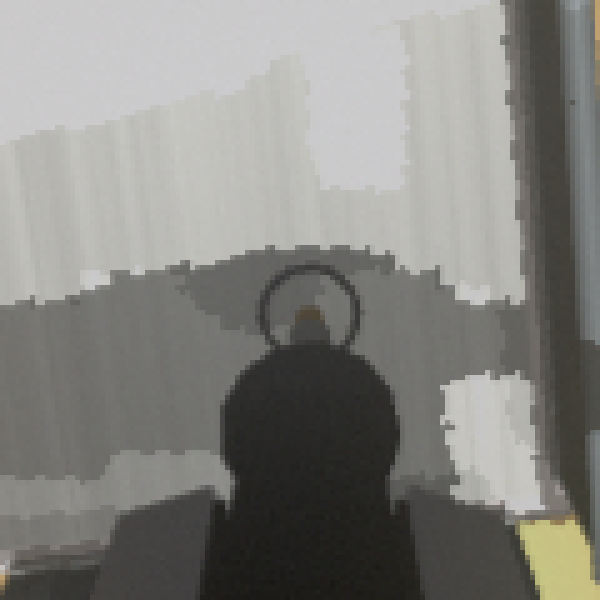

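```bash
python3 -m creep '[[0,1.5,1,0,0,0,255],[0,3,1,0,0,0,255],[0,4.5,1,0,0,0,255],[0,4.5,1,0,0,0,255],[0,4.5,1,0,0,0,255]]'; python3 -c "
from h import *
f=[]
for i in range(8):
  robot.snapshot('wrist');o=robot.get_obs();f.append(np.r_[np.array(o['tool_pos'])*1000,o['wrist_force']])
print(np.round(f[-1],1));print(np.round(np.mean(f,0),2))"
```

```text
time: 25.08
tool_pos: [0.5653, 0.0206, 0.1903]
ee_rot: [-1.571, -0.0, -0.297]
wrist_force: [0.2, 0.4, -0.4]
width: 0.02
[ 5.653e+02  2.060e+01  1.901e+02  1.000e-01  5.000e-01 -6.000e-01]
[5.6529e+02 2.0590e+01 1.9023e+02 2.6000e-01 5.0000e-02 1.6000e-01]
```

```bash
python3 -m creep '[[0,1,0,0,0,0,255],[0,2,0,0,0,0,255],[0,2.7,0,0,0,0,255],[0,2.7,0,0,0,0,255],[0,2.7,0,0,0,0,255]]'; python3 -c "
from h import *
f=[]
for i in range(20):
  s=robot.snapshot('wrist');o=robot.get_obs();f.append(np.r_[np.array(o['tool_pos'])*1000,o['wrist_force']])
print(np.round(f[-1],1));print(np.round(np.mean(f,0),2));st()
cv2.imwrite('pics/w18.png',s['color']);b=pic('scene','s18')['color'];t=pic('top','t18')['color']
cv2.imwrite('pics/c18.png',np.hstack([cv2.resize(s['color'][120:240,190:310],(400,400),interpolation=3),cv2.resize(b[130:230,220:320],(400,400),interpolation=3)]))"
```

```text
time: 26.1
tool_pos: [0.5653, 0.0206, 0.1876]
ee_rot: [-1.571, -0.0, -0.296]
wrist_force: [-0.2, 0.2, 1.2]
width: 0.0199
[ 5.652e+02  2.050e+01  1.874e+02 -1.000e-01 -0.000e+00  1.700e+00]
[5.6527e+02 2.0540e+01 1.8745e+02 8.0000e-02 6.9000e-01 1.4300e+00]
t 27.1 tcp [565.2  20.5 187.4] rot [-9.000e+01 -1.000e-02 -1.699e+01] q [-0.06  0.13  1.36 -0.    1.65  0.23] F [-0.1 -0.   1.7] w 19.9
```

View pics/c18.png

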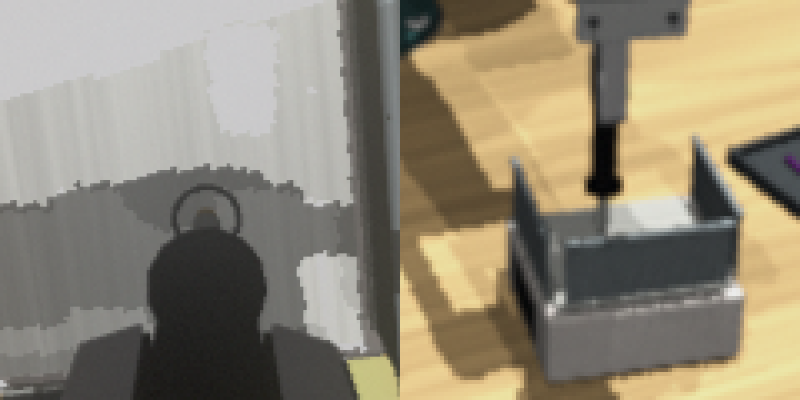

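View pics/s18.png

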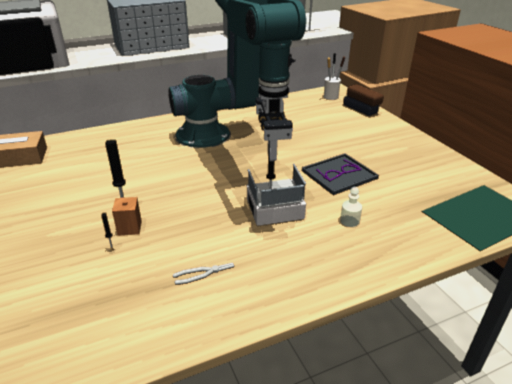

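```bash
python3 -c "
from bench import robot
print(robot.close_job())"
```

```text
the job is handed in; nothing more can be done
None
```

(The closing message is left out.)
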